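Turn the tube mixer's wheel until the red-capped tube points straight up

TASK

The tube mixer has stopped with its red-capped tube hanging head down. Push the wheel round by its blue spokes with your fingertips until the red-capped tube points straight up, then let go: push gently, nothing is to be picked up. Leave the two tubes and the white rim untouched and everything else on the worktop where it stands.

Things in the scene. Friction and masses are not known exactly. Their poses are not given: they have to be found in the camera images.
- mixer: The tube mixer, fixed on the worktop. Origin on the worktop below the middle of the wheel's rim; x axis along the axle, away from the robot at yaw 0, y left, z up. Grey base x -70..130, y +-65, 14 mm high; white motor housing behind the wheel, x 42..128, y +-55, up to z 217.
- post_top (a point): Top of the aluminium bearing post that carries the axle in front of the wheel, 187 mm above the worktop. The post is 26 mm wide (round head 34 mm), 9 mm deep (x -57..-48 of the mixer), from the base up to the axle; a finger in front of the spokes cannot pass it below the axle.
- axle (a point): Point on the wheel's axle, 170 mm above the worktop, in the middle of the spokes' depth (26 mm in front of the middle of the rim). Axes as the mixer's.
- wheel (a joint): Angle of the wheel in rad: 0 or 2 pi when the red-capped tube points straight up; grows counter-clockwise as seen from the robot, in front (the top moves to +y). No end stops; starts between about 2.4 and 3.9. Turns both ways, takes about 0.13 N m (2 to 3 N on a spoke) and stays where it is left.
- spokes: Five blue spokes, radial bars 12 mm wide, 16 mm deep (8 mm in front of and behind point axle), free from the black hub (radius 22) to radius 80 mm, then bent back to the rim. They stand at 36, 108, 180, 252 and 324 degrees from the red tube's direction. The gaps are open to 30 mm behind point axle. Origin on the axle in the rim's middle, z axis along the red tube; turns with the wheel.
- rim: The wheel's white rim: outer radius 102 mm, inner 91 mm, 20 mm deep along the axle (from 16 to 36 mm behind point axle); origin on the axle at the middle of its depth.
- red_tube: Sample tube with a red cap, 18 mm thick, 98 mm long, clipped to the back of the wheel and pointing outwards; origin at its bottom end (45 mm from the axle, 48 mm behind point axle), z axis towards its cap.
- red_cap (a point): Centre of the outer end of the red cap, 143 mm from the axle.
- blue_tube: The same with a blue cap, directly opposite the red one, as a counterweight; origin at its bottom end, z axis towards its cap.
- film_carton: Bystander, loose: white carton with green trim, 72x111x62 mm; origin at the centre of its underside.
- specimen_cup_2: Bystander, loose: white cup with orange lid, 66x66x70 mm; origin at the centre of its underside.
- specimen_jar: Bystander, loose: cream screw-top jar, 46x46x72 mm; origin at the centre of its underside.
- label_block: Bystander, loose: white block with blue ends, 34x40x66 mm; origin at the centre of its underside.
- marker_1: Bystander, loose: white marker pen with black cap, lying in front of the mixer, 15x131x13 mm; origin at the centre of its underside.
- bench_timer: Bystander, loose: white timer, 62x68x22 mm; origin at the centre of its underside.
- tube_rack: Bystander, loose: pressed-steel tube rack, 264x57x86 mm; origin at the centre of its underside.

How it is judged:
By the outcome, as a careful person would: the job done as asked, in the order asked, and still so for the second after the job is handed in, with the robot touching nothing.
It also fails if it takes over 54 s, if anything falls off the work surface, if the arm or the gripper's body presses on something with over 40 N, if the wrist force passes 120 N, or if a joint passes its speed limit or range.

ROBOT

A 6-joint arm with a two-finger parallel gripper is mounted at the origin on a cart in front of the work surface, level with it; the furniture and walls round the work are solid. World frame = base frame: x ahead of the robot, y to its left, z up, the work surface at z = 0. Lengths are in m, angles in rad, forces in N, time in s.
With the tool pointing down it reaches from about 0.25 to 0.775 m from the base axis. Payload 4 kg.
Tool frame: the origin (TCP) lies on the centre line of the jaws, within the pads' length; the fingertips stand bot.tcp_to_tips ahead of it and the grasp point (between the pads) lies 5 mm behind it (bot.tcp_to_tips is the distance from the TCP to the fingertips, in m); z points along the fingers, y is the line along which they close (so a half turn about z gives the same grasp; the last joint's range is limited). The gripper opens to 94 mm and grips with 3 to 60 N. Pads are 16 mm wide; open, the fingers measure 119 mm over their backs; the gripper's body (75 mm by 177 mm) begins 78 mm behind the grasp point.
Start: joints at [-1.291, 0.087, 1.371, -0, 1.684, -0.103], TCP at [0.205, -0.51, 0.22] pointing down, gripper open.
Joint ranges: [-3.1, 3.1], [-0.76, 2.03], [0.27, 2.55], [-1.08, 4.22], [0.17, 2.65], [-2.57, 2.57]. Speed limits (rad/s): [2.79, 2.79, 3.14, 3.14, 3.14, 3.14].

INTERFACE

Orientations are given as [roll, pitch, yaw] about the fixed x, y, z axes, in that order (R = Rz(yaw) Ry(pitch) Rx(roll)).
In Python, from bench import bot, optics, job, spotter gives the robot as it stands.
- The arm moves only by the tool apply_moves, never from a script. Its argument "deltas" is a list of rows, each a list of 3 entries, a list of its own where there are three numbers: the shift along the tool's x, y, z in m, then the turn about the tool's z in degrees, then the opening, from 0 (shut) to 1 (fully open). In form: [[[dx, dy, dz], spin, grip], ...]. A call has 1 to 20 rows; each row shifts and turns the commanded pose from where the row before left it, along the tool's axes as they then stand; what a row does not reach is not made up. A row lasts 1/12 s, in which the tool goes at most 41.7 mm and 7.16 degrees, less where a joint would pass 70% of its speed; a pose out of reach is approached as far as the arm can. A call is refused whole if a number of a shift passes 0.0417 or a number of a turn 7.16, either way. A call with a gripper value outside its range is refused whole. The fingers move at their own pace and stop on an object; the grip force is fixed at half the most. Time passes only in rows, so rows that do not move let the fingers close. It gives the time, the measured TCP pose, the force, the opening and the grip force at its end, in the units of the state.
- bot.state(): the state, without advancing time (a new reading comes with each control period).
- optics.camera(name): name is "scene" or "top" or "wrist"; returns the picture (420x560x3 uint8, red, green, blue); there is no depth.
- optics.calibration(name): a dict with "intrinsics" (3x3 intrinsics, pixels), "k1" (the pictures are not rectified: a ray, as slopes to the right and down, at radius r is drawn at 1 + k1 r^2 times it, then the intrinsics apply), "rvec" (rotation vector, rad) and "tvec" (3), from world to camera coordinates, as OpenCV has them. Camera axes: x right, y down, z forward; pixel columns grow to the right and rows downward; lengths in m; the calibration is good to about 2 mm. A picture is of the moment at which its call begins: read the wrist's pose just before it. calibration takes no time and is no camera call; for the wrist camera it gives the pose at the moment of the call.
- job.finish_job(): hands the job in; it is judged then, once.
Trained networks look in the newest picture that a camera, given by its name, has taken for a name from the list of things; names that differ only in an ending like _2 or _b are one class to them, and where a whole thing is asked for, a point or a joint stands for the part that bears it (a point fixed in the world has none). Each returns a list of dicts, best first, with "score" (0 to 1); they miss things now and then, are a little off and sometimes report something else, mostly with a low value. They report only what shows in the picture. A call takes as long as a camera call.
- spotter.masks_of(name, camera): "region" (420x560 bool, what is visible of it) and "bbox" ([left, top, right, bottom] in pixels, round what is visible of it).
- spotter.spot_point(name, camera): "location" ([row, column] in pixels: a listed point, or the origin of a listed thing).
The state is a dict: "time_s": time; "joints": joint angles; "qd": joint speeds; "joint_efforts": joint torques, N m; "eef_pos": TCP position; "ee_rot": TCP orientation; "contact_force": force on the tool from outside, world axes, zero at the start; "wrist_torque": the same for the moment, N m; "finger_gap": finger opening in m; "gripper_force": force on a finger pad.
Only numpy, scipy, OpenCV 4.12 (cv2) and the standard library are available. Lean on these libraries where they do the work, as an engineer would, in place of code of your own. Each camera call takes 0.05 s, during which the arm holds its last target. There are 200 camera calls.

## Working session

There is one attempt and no reset: what is moved stays moved. The work goes in short steps, Python scripts to look and compute and a tool call to move; the robot and the scene stay as the last step left them, time stands still between calls to the robot, and variables do not carry over. Pictures are saved under pics/ and viewed, at most 10 in all, crops included, and the job is handed in when it is done.

Besides the shell and the picture viewer there is one more tool, called after ">>>" in YAML: its name, and indented under it one key for each argument. apply_moves: Moves the arm, as the interface text tells. Its arguments: {"type":"object","properties":{"deltas":{"type":"array","items":{"type":"array"}}},"required":["deltas"]}

```bash
mkdir -p pics; cat > h.py <<'E'
import numpy as np, cv2
from scipy.optimize import least_squares
from bench import bot, optics, job, spotter
def proj(P,c):
    k=optics.calibration(c); R=cv2.Rodrigues(np.array(k["rvec"],float))[0]
    q=np.atleast_2d(P)@R.T+np.array(k["tvec"]).ravel(); s=q[:,:2]/q[:,2:]
    s=s*(1+k["k1"]*(s**2).sum(1,keepdims=True)); K=np.array(k["intrinsics"])
    return s@K[:2,:2].T+K[:2,2]
def snap(c,n):
    im=optics.camera(c); cv2.imwrite(f"pics/{n}.png",im[:,:,::-1]); return im
def spot(n,c):
    r=spotter.spot_point(n,c); return [(round(d["score"],2),np.round(d["location"],1).tolist()) for d in r[:2]]
E
python3 - <<'E'
from h import *
print(bot.state(), bot.tcp_to_tips)
for c in("scene","top"):
    snap(c,c+"0"); k=optics.calibration(c); print(c,{a:np.round(b,3).tolist() for a,b in k.items()})
    for n in ("mixer","post_top","axle","rim","red_tube","red_cap","blue_tube","spokes","film_carton","specimen_jar","specimen_cup_2","label_block","marker_1","bench_timer","tube_rack"): print(n,spot(n,c))
E
```

```text
{'time_s': 0.0, 'joints': array([-1.29107949e+00,  8.79354029e-02,  1.37226284e+00, -1.02778517e-05,
        1.68360895e+00, -1.03085053e-01]), 'qd': array([ 0.00096428, -0.00055096,  0.00184528, -0.00017007, -0.00024138,
        0.00010327]), 'joint_efforts': array([ 4.36791424e-04, -3.40173376e+01, -3.02430689e+01,  7.19442498e-02,
        3.29017255e-02, -2.00842201e-04]), 'eef_pos': array([ 0.20528962, -0.50967985,  0.21831052]), 'ee_rot': array([-3.13938882e+00, -2.17721212e-04,  3.82800508e-01]), 'contact_force': array([ 0.67838112, -0.42723545,  0.51014739]), 'wrist_torque': array([-0.00984344,  0.00645181, -0.01245758]), 'gripper_force': 0.0, 'finger_gap': 0.09403700318415838} 0.014
scene {'intrinsics': [[517.903, 0.0, 278.976], [0.0, 517.903, 213.75], [0.0, 0.0, 1.0]], 'k1': -0.038, 'rvec': [1.292, -2.243, 0.963], 'tvec': [0.36, 0.472, 1.348]}
mixer [(0.93, [259.9, 283.4])]
post_top [(0.66, [227.7, 297.2])]
axle [(0.55, [222.2, 290.9])]
rim [(0.78, [220.0, 281.4])]
red_tube [(0.43, [232.2, 274.2])]
red_cap [(0.49, [258.6, 261.0])]
blue_tube [(0.32, [259.0, 260.2])]
spokes [(
[... 311 characters left out ...]
, 0.0, 274.208], [0.0, 429.407, 205.879], [0.0, 0.0, 1.0]], 'k1': -0.051, 'rvec': [2.161, -2.157, 0.122], 'tvec': [0.069, 0.616, 1.317]}
mixer [(0.63, [220.1, 273.7])]
post_top [(0.71, [228.9, 279.9])]
axle [(0.74, [223.2, 276.9])]
rim [(0.57, [212.4, 275.4])]
red_tube [(0.45, [221.4, 276.4])]
red_cap []
blue_tube [(0.42, [202.3, 277.8])]
spokes [(0.59, [213.8, 273.7]), (0.21, [193.3, 306.0])]
film_carton [(0.8, [169.8, 379.8]), (0.25, [227.4, 276.7])]
specimen_jar [(0.62, [206.9, 234.0])]
specimen_cup_2 [(0.64, [201.1, 392.8]), (0.3, [217.8, 154.9])]
label_block [(0.65, [196.4, 309.0])]
marker_1 [(0.47, [269.5, 279.4])]
bench_timer [(0.56, [259.1, 395.4])]
tube_rack [(0.97, [218.4, 159.8])]
```

View pics/scene0.png

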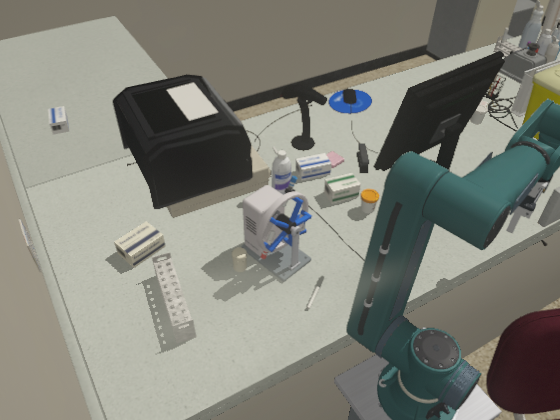

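View pics/top0.png

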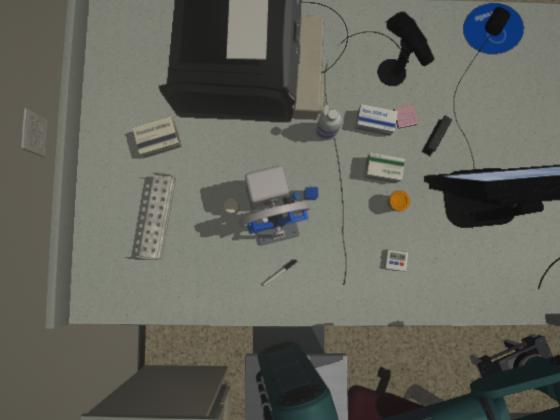

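The scene view shows the mixer around (283,232): front spokes are blue, with the red cap low at about (262,255). In the top view the mixer is at (275,215), yawed slightly, with the blue cap at (312,193), which means it's up and leaning right. Next I'll fit the mixer pose and wheel angle.

```bash
cat >> h.py <<'E'
def world(p,m):  # mixer frame -> world
    c,s=np.cos(m[2]),np.sin(m[2]); p=np.atleast_2d(p)
    return np.c_[m[0]+c*p[:,0]-s*p[:,1], m[1]+s*p[:,0]+c*p[:,1], p[:,2]]
E
python3 - <<'E'
from h import *
for c in("scene","top"): optics.camera(c)
L={"mixer":(0,0,0),"post_top":(-52.5,0,187),"axle":(-26,0,170),"rim":(0,0,170)}
O=[]
for c in("scene","top"):
    for n,p in L.items():
        r=spotter.spot_point(n,c)
        if r: O.append((c,np.array(p)/1e3,np.array(r[0]["location"])[::-1]))
f=lambda m:np.concatenate([(proj(world(p,m),c)[0]-u) for c,p,u in O])
r=least_squares(f,[.6,0,0],loss="soft_l1",f_scale=2); m=r.x; print(m,np.round(r.fun.reshape(-1,2),1).tolist())
np.save("m.npy",m)
out=[]
for c in("scene","top"):
    im=optics.camera(c)[:,:,::-1]
    u=proj(world((0,0,.17),m),c)[0].astype(int)
    out.append(cv2.resize(im[u[1]-60:u[1]+60,u[0]-60:u[0]+60],(396,396),interpolation=cv2.INTER_CUBIC)); print(u)
cv2.imwrite("pics/c1.png",np.hstack(out))
def gp(c,u,z):
    return least_squares(lambda q:proj([q[0],q[1],z],c)[0]-u,[.5,0]).x.round(3)
for n,z in dict(film_carton=0,specimen_jar=0,specimen_cup_2=0,label_block=0,marker_1=0,bench_timer=0,tube_rack=0).items():
    r=spotter.spot_point(n,"top")
    if r: print(n,gp("top",np.array(r[0]["location"])[::-1],z))
E
```

```text
[0.57641389 0.06697974 0.1959554 ] [[-0.9, -0.1], [-3.6, 0.3], [-1.2, 1.4], [-1.0, 0.1], [0.0, -0.5], [2.2, 2.4], [1.7, -3.0], [1.6, 5.1]]
[283 221]
[275 214]
film_carton [ 0.746 -0.274]
specimen_jar [0.615 0.208]
specimen_cup_2 [ 0.629 -0.314]
marker_1 [0.406 0.051]
bench_timer [ 0.454 -0.312]
tube_rack [0.588 0.455]
```

View pics/c1.png

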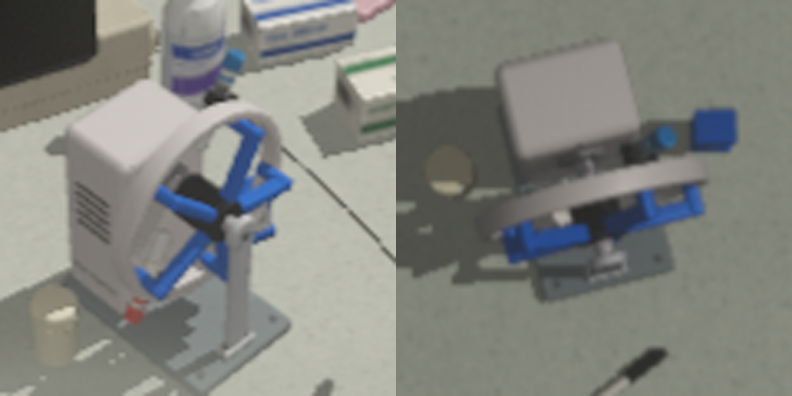

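Blue cap is up, leaning right (scene about (293,180), top about (296,195)). The red cap is down, on the left (scene about (263,257)), so the angle is below pi. I'll fit the angle and overlay it to check.

```bash
cat >> h.py <<'E'
def wheelpt(th,ang,r,x):  # ang deg from red, mixer x in m -> mixer frame; +angle toward +y (left)
    a=th+np.radians(ang); return np.array([x,r*np.sin(a),.17+r*np.cos(a)])
def overlay(th,m,name):
    out=[]
    for c in("scene","top"):
        im=cv2.resize(optics.camera(c)[:,:,::-1],None,fx=4,fy=4,interpolation=cv2.INTER_CUBIC)
        P=lambda p:tuple(int(v) for v in proj(world(p,m),c)[0]*4+2)
        for a in(36,108,180,252,324): cv2.line(im,P(wheelpt(th,a,.022,-.034)),P(wheelpt(th,a,.08,-.034)),(0,255,255),1)
        cv2.circle(im,P(wheelpt(th,0,.143,.022)),4,(0,255,0),-1); cv2.circle(im,P(wheelpt(th,180,.143,.022)),4,(255,255,0),-1)
        cv2.circle(im,P((-.0525,0,.187)),4,(255,0,255),-1)
        u=P((0,0,.17)); out.append(im[u[1]-270:u[1]+270,u[0]-195:u[0]+195])
    cv2.imwrite(f"pics/{name}.png",np.hstack(out))
E
python3 - <<'E'
from h import *
m0=np.load("m.npy")
L={"mixer":(0,0,0),"post_top":(-52.5,0,187),"axle":(-26,0,170)}
O=[]
for c in("scene","top"):
    optics.camera(c)
    for n,p in L.items():
        r=spotter.spot_point(n,c)
        if r: O.append((c,np.array(p)/1e3,np.array(r[0]["location"])[::-1]))
D=[("scene",0,(263.3,257.4)),("scene",180,(293.3,179.8)),("top",180,(296.5,195.5))]
f=lambda q:np.concatenate([(proj(world(p,q),c)[0]-u) for c,p,u in O]+[proj(world(wheelpt(q[3],a,.14,.022),q),c)[0]-u for c,a,u in D])
r=least_squares(f,[*m0,2.8],loss="soft_l1",f_scale=2);print(r.x,np.round(r.fun.reshape(-1,2),1).tolist())
np.save("m.npy",r.x); overlay(r.x[3],r.x,"o1")
E
```

```text
[0.57142358 0.06862822 0.28115161 2.66285308] [[0.5, 3.1], [-2.6, -0.0], [0.5, 4.2], [-0.8, -1.2], [0.8, -0.7], [1.2, -1.4], [0.3, 0.8], [0.7, -1.6], [-0.3, 0.8]]
```

View pics/o1.png

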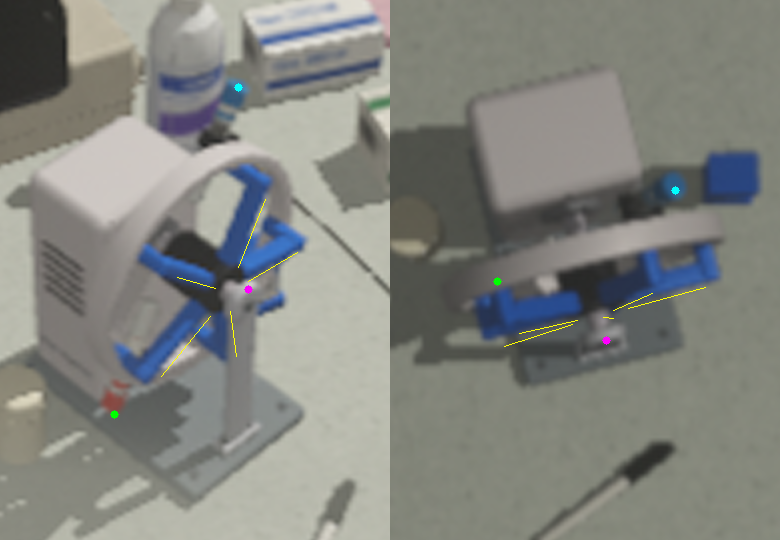

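The overlay sits about 1 cm too near the robot; the spokes' yellow lines are low and to the right. I'll refit with base corners and spoke tips read from this crop.

```bash
python3 - <<'E'
from h import *
q0=np.load("m.npy")
def un(c,u):
    o=(proj(world((0,0,.17),q0),c)[0]*4+2).astype(int)-[195,270]
    u=np.array(u,float)-([390,0] if c=="top" else [0,0])
    return (u+o-1.5)/4
B=[("top",(-.07,.065,.014),(521,383)),("top",(-.07,-.065,.014),(681,345)),("scene",(-.07,.065,.014),(199,494)),("scene",(-.07,-.065,.014),(303,407)),
   ("top",(.042,.055,.217),(478,212)),("top",(.042,-.055,.217),(638,178))]
W=[("scene",180,.143,.022,(238,84)),("top",180,.143,.022,(677,183)),("scene",0,.143,.022,(108,405)),
   ("scene",252-72,0,0,None)]
S=[("scene",(255,182)),("scene",(297,240)),("scene",(148,256)),("scene",(127,368)),("top",(484,322)),("top",(710,266)),("top",(652,258))]
A=[180-36,180+36-0,0,0]
def res(q,full=False):
    r=[proj(world(p,q),c)[0]-un(c,u) for c,p,u in B]
    r+=[proj(world(wheelpt(q[3],a,R,x),q),c)[0]-un(c,u) for c,a,R,x,u in W if u]
    for c,u in S:
        T=proj(world(np.array([wheelpt(q[3],a,.081,-.028) for a in(36,108,180,252,324)]),q),c)-un(c,u)
        r.append(T[np.argmin((T**2).sum(1))])
    return np.concatenate(r)
best=min((least_squares(res,[.585,.068,.22,t],loss="soft_l1",f_scale=1.5) for t in np.arange(2.4,3.2,.1)),key=lambda r:r.cost)
print(best.x,best.cost,np.round(best.fun.reshape(-1,2),1).tolist())
np.save("m.npy",best.x); overlay(best.x[3],best.x,"o2")
E
```

```text
Traceback (most recent call last):
  File "h.py", line 5, in proj
    k=optics.calibration(c); R=cv2.Rodrigues(np.array(k["rvec"],float))[0]
ValueError: time passes only in moves, steps and waits
```

```bash
sed -i 's/    k=optics.calibration(c); R=/    k=C(c); R=/' h.py; cat >> h.py <<'E'
_c={}
def C(c):
    if c not in _c: _c[c]=optics.calibration(c)
    return _c[c]
E
cat > fit.py <<'E'
from h import *
q0=np.load("m.npy")
def un(c,u):
    o=(proj(world((0,0,.17),q0),c)[0]*4+2).astype(int)-[195,270]
    u=np.array(u,float)-([390,0] if c=="top" else [0,0])
    return (u+o-1.5)/4
B=[("top",(-.07,.065,.014),(521,383)),("top",(-.07,-.065,.014),(681,345)),("scene",(-.07,.065,.014),(199,494)),("scene",(-.07,-.065,.014),(303,407)),
   ("top",(.042,.055,.217),(478,212)),("top",(.042,-.055,.217),(638,178))]
W=[("scene",180,(238,84)),("top",180,(677,183)),("scene",0,(108,405))]
S=[("scene",(255,182)),("scene",(297,240)),("scene",(148,256)),("scene",(127,368)),("top",(484,322)),("top",(710,266)),("top",(652,258))]
def res(q):
    r=[proj(world(p,q),c)[0]-un(c,u) for c,p,u in B]
    r+=[proj(world(wheelpt(q[3],a,.143,.022),q),c)[0]-un(c,u) for c,a,u in W]
    for c,u in S:
        T=proj(world(np.array([wheelpt(q[3],a,.081,-.028) for a in(36,108,180,252,324)]),q),c)-un(c,u)
        r.append(T[np.argmin((T**2).sum(1))])
    return np.concatenate(r)
best=min((least_squares(res,[.585,.068,.22,t],loss="soft_l1",f_scale=1.5) for t in np.arange(2.4,3.2,.1)),key=lambda r:r.cost)
print(best.x,best.cost,np.round(best.fun.reshape(-1,2),1).tolist())
np.save("m.npy",best.x); overlay(best.x[3],best.x,"o2")
E
python3 fit.py
```

```text
[0.58000298 0.07105775 0.24024686 2.64121567] 32.83925521095365 [[0.8, -0.3], [0.6, -0.5], [-3.2, 0.1], [-0.3, 0.0], [2.7, -0.5], [1.8, -1.4], [-0.7, -0.4], [0.1, -1.0], [-1.6, 0.2], [-0.6, 1.8], [-3.0, 1.6], [2.9, 1.9], [3.6, -0.8], [2.3, 0.3], [-2.7, 1.3], [-1.0, 3.9]]
```

View pics/o2.png

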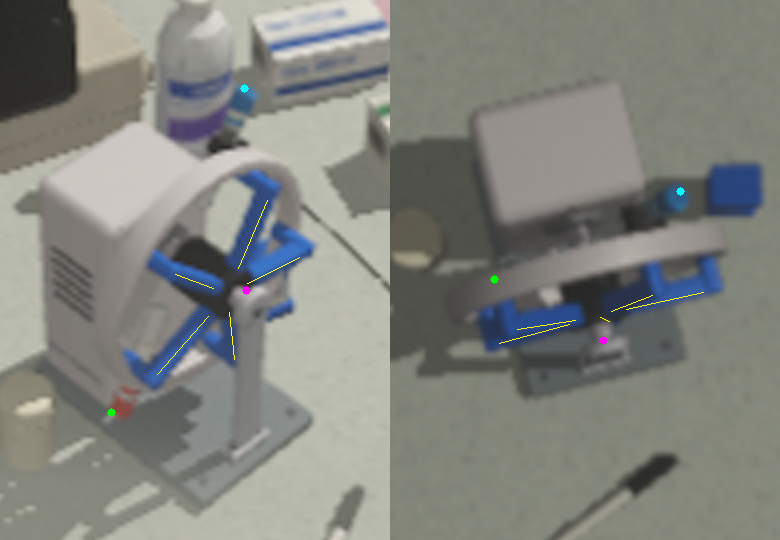

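The overlay now matches: post head, red and blue caps and the spoke lines agree to a few mm. Theta is about 151°, and spokes stand at about -29° and +43° from the top. The plan is to push the +43° spoke to the right over the top, then push the next one to -36°. First I raise, align yaw and cross over.

>>> apply_moves:
  deltas:
    - [[0,0,-0.036],4.1,0]
    - [[0,0,-0.036],4.1,0]
    - [[0,0,-0.036],0,0]
    - [[0,0,-0.036],0,0]
    - [[0,0,-0.036],0,0]

```text
time_s: 3.57
eef_pos: [0.2053, -0.5098, 0.4013]
ee_rot: [3.141, -0.0, 0.24]
contact_force: [-0.0, -0.7, 0.1]
finger_gap: 0.0639
gripper_force: 0.0
```

>>> apply_moves:
  deltas:
    - [[0.0238,-0.0292,0],0,0]
    - [[0.0238,-0.0292,0],0,0]
    - [[0.0238,-0.0292,0],0,0]
    - [[0.0238,-0.0292,0],0,0]
    - [[0.0238,-0.0292,0],0,0]
    - [[0.0238,-0.0292,0],0,0]
    - [[0.0238,-0.0292,0],0,0]
    - [[0.0238,-0.0292,0],0,0]
    - [[0.0238,-0.0292,0],0,0]
    - [[0.0238,-0.0292,0],0,0]
    - [[0.0238,-0.0292,0],0,0]
    - [[0.0238,-0.0292,0],0,0]
    - [[0.0238,-0.0292,0],0,0]
    - [[0.0238,-0.0292,0],0,0]
    - [[0.0238,-0.0292,0],0,0]
    - [[0.0238,-0.0292,0],0,0]
    - [[0.0238,-0.0292,0],0,0]
    - [[0.0238,-0.0292,0],0,0]
    - [[0.0238,-0.0292,0],0,0]
    - [[0.0238,-0.0292,0],0,0]

```text
time_s: 5.23
eef_pos: [0.5295, 0.1721, 0.3996]
ee_rot: [3.141, -0.0, 0.24]
contact_force: [0.8, -0.0, 0.2]
finger_gap: 0.0006
gripper_force: 0.0
```

```bash
cat >> h.py <<'E'
def tm():  # tip in mixer frame, mm
    m=np.load("m.npy"); s=bot.state(); d=s["eef_pos"]-[m[0],m[1],.014]; c,n=np.cos(m[2]),np.sin(m[2])
    print("t",s["time_s"],"tip",np.round([1e3*(c*d[0]+n*d[1]),1e3*(c*d[1]-n*d[0]),1e3*d[2]],1),"rot",np.round(s["ee_rot"],3),"F",np.round(s["contact_force"],1),"gap",s["finger_gap"])
E
python3 - <<'E'
from h import *
m=np.load("m.npy"); m[0]=.583; np.save("m.npy",m); tm()
out=[snap("wrist","w1")]
print(spot("axle","wrist"),spot("post_top","wrist"),proj(world([(-.026,0,.17),(-.0525,0,.187)],m),"wrist"))
E
```

```text
t 5.2333 tip [-27.9 110.8 385.6] rot [ 3.141 -0.     0.24 ] F [ 0.8 -0.   0.2] gap 0.0006324284888261848
[(0.82, [193.6, 373.5])] [(0.75, [158.5, 350.4]), (0.64, [215.1, 373.5])] [[373.19500224 186.55912377]
 [375.13833698 210.4303106 ]]
```

View pics/w1.png

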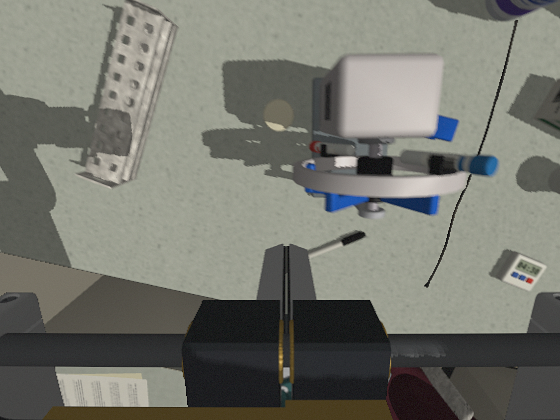

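The wrist view shows the yaw aligned and the post head at (373,210). The axle lies about 5 mm nearer than I had set, so I use mixer x=0.579. Now down on the left of the spokes.

>>> apply_moves:
  deltas:
    - [[-0.006,0,0.034],0,0]
    - [[0,0,0.035],0,0]
    - [[0,0,0.035],0,0]
    - [[0,0,0.035],0,0]
    - [[0,0,0.034],0,0]
    - [[0,0,0],0,0]

```text
time_s: 5.88
eef_pos: [0.518, 0.1662, 0.2171]
ee_rot: [3.142, 0.018, 0.238]
contact_force: [-0.9, 0.2, -2.1]
finger_gap: 0.0004
gripper_force: 0.0
```

>>> apply_moves:
  deltas:
    - [[0,0.01,0],0,0]
    - [[0,0.01,0],0,0]
    - [[0,0.01,0],0,0]
    - [[0,0.01,0],0,0]
    - [[0,0.008,0],0,0]
    - [[0,0.008,0],0,0]

```text
time_s: 6.38
eef_pos: [0.5387, 0.1139, 0.2311]
ee_rot: [-3.141, -0.008, 0.24]
contact_force: [-1.1, 2.8, 2.6]
finger_gap: 0.0004
gripper_force: 1.4
```

```bash
python3 - <<'E'
from h import *
m=np.load("m.npy"); m[0]=.579; np.save("m.npy",m); tm(); im=optics.camera("wrist"); sc=optics.camera("scene")
cv2.imwrite("pics/w2.png",np.hstack([im[:,:,::-1][60:360,120:520],cv2.resize(sc[150:300,200:400,::-1],(400,300))]))
E
```

```text
t 6.3833 tip [-28.9  51.2 217.1] rot [-3.141 -0.008  0.24 ] F [-1.1  2.8  2.6] gap 0.00038212844783148405
```

View pics/w2.png

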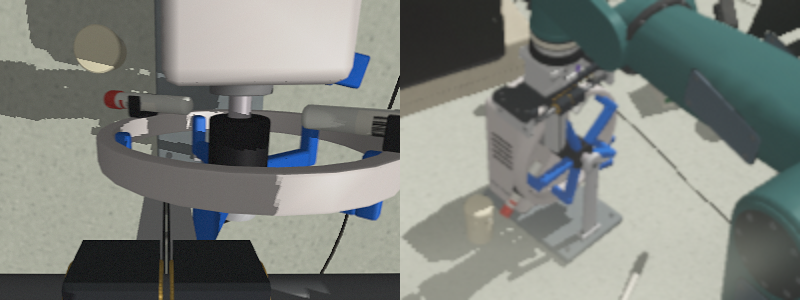

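The fingers are in front of the rim, left of a spoke, with light contact (about 3 N). The red cap is still low left. I continue pushing right.

>>> apply_moves:
  deltas:
    - [[0,0.007,0],0,0]
    - [[0,0.007,0],0,0]
    - [[0,0.007,0],0,0]
    - [[0,0.007,0],0,0]
    - [[0,0.007,0],0,0]
    - [[0,0.007,0],0,0]

```text
time_s: 6.98
eef_pos: [0.5467, 0.0732, 0.2264]
ee_rot: [-3.141, 0.0, 0.24]
contact_force: [-0.1, 2.6, 1.4]
finger_gap: 0.0005
gripper_force: 1.6
```

>>> apply_moves:
  deltas:
    - [[0,0.007,0],0,0]
    - [[0,0.007,0],0,0]
    - [[0,0.007,0],0,0]
    - [[0,0.007,0],0,0]
    - [[0,0.007,0],0,0]
    - [[0,0.007,0],0,0]
    - [[0,0,0],0,0]

```text
time_s: 7.57
eef_pos: [0.5571, 0.0306, 0.2266]
ee_rot: [3.139, -0.0, 0.238]
contact_force: [-0.2, 0.8, 0.7]
finger_gap: 0.0006
gripper_force: 0.0
```

```bash
python3 - <<'E'
from h import *
tm(); im=optics.camera("wrist"); sc=optics.camera("scene")
cv2.imwrite("pics/w3.png",np.hstack([im[:,:,::-1][60:360,120:520],cv2.resize(sc[150:300,200:400,::-1],(400,300))]))
E
```

```text
t 7.5667 tip [-30.9 -34.1 212.6] rot [ 3.139 -0.     0.238] F [-0.2  0.8  0.7] gap 0.0006037635389121627
```

View pics/w3.png

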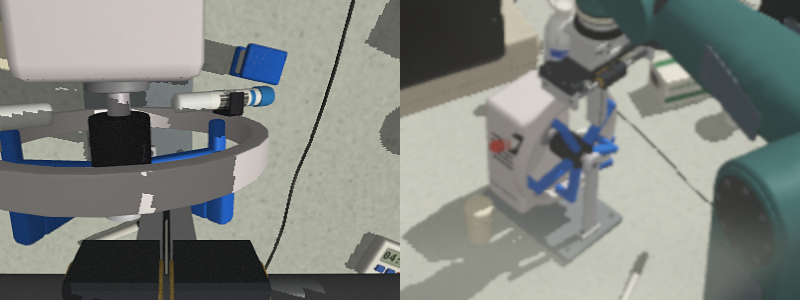

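The red cap has now swung up to the left, scene about (248,222), and blue is to the right; the wheel is moving smoothly. Next I estimate the angle.

```bash
cat >> h.py <<'E'
def theta(u,c="scene",ang=0):
    m=np.load("m.npy"); t=np.radians(np.arange(0,360,.5)); d=[np.linalg.norm(proj(world(wheelpt(x,ang,.143,.022),m),c)[0]-u) for x in t]
    i=int(np.argmin(d)); return np.degrees(t[i]),d[i]
E
python3 - <<'E'
from h import *
print(theta((248.5,222.5)))
im=optics.camera("wrist"); print("w",spot("red_cap","wrist"),spot("blue_tube","wrist"))
optics.camera("scene"); r=spotter.spot_point("red_cap","scene"); print([(d["score"],d["location"],theta(np.array(d["location"])[::-1])) for d in r])
E
```

```text
(np.float64(59.99999999999999), np.float64(3.5464376707238583))
w [(0.22, [274.2, 240.8])] []
[(0.39, [224.5, 244.4], (np.float64(64.0), np.float64(0.44518274289700965)))]
```

Wheel is at about 62°, so the next spoke stands at +26° and must go to -36°. I back off, lift, and go left of it.

>>> apply_moves:
  deltas:
    - [[0,-0.009,0],0,0]
    - [[0,0,-0.03],0,0]
    - [[0,0,-0.03],0,0]
    - [[0,0,-0.03],0,0]
    - [[0,-0.025,0],0,0]
    - [[0,-0.035,0],0,0]
    - [[0,-0.035,0],0,0]
    - [[0,0,0],0,0]
    - [[0,0,0.025],0,0]
    - [[0,0,0.03],0,0]
    - [[0,0,0.023],0,0]
    - [[0,0,0],0,0]
    - [[0,0,0],0,0]

```text
time_s: 9.0
eef_pos: [0.531, 0.1337, 0.2372]
ee_rot: [-3.141, 0.003, 0.24]
contact_force: [0.1, -0.5, 0.3]
finger_gap: 0.0004
gripper_force: 0.0
```

>>> apply_moves:
  deltas:
    - [[0,0.007,0],0,0]
    - [[0,0.007,0],0,0]
    - [[0,0.007,0],0,0]
    - [[0,0.007,0],0,0]
    - [[0,0.007,0],0,0]
    - [[0,0.007,0],0,0]
    - [[0,0.007,0],0,0]
    - [[0,0.007,0],0,0]
    - [[0,0.007,0],0,0]
    - [[0,0,0],0,0]

```text
time_s: 9.83
eef_pos: [0.5472, 0.0706, 0.2381]
ee_rot: [3.14, 0.001, 0.238]
contact_force: [0.4, -0.3, 0.7]
finger_gap: 0.0005
gripper_force: 0.0
```

```bash
python3 - <<'E'
from h import *
tm()
for c in("scene","wrist"):
    im=optics.camera(c); snap(c,"s4"+c)
    for n,a in(("red_cap",0),): print(c,[(d["score"],d["location"],theta(np.array(d["location"])[::-1],c,a)) for d in spotter.spot_point(n,c)])
E
```

```text
t 9.8333 tip [-31.    7.2 224.1] rot [3.14e+00 1.00e-03 2.38e-01] F [ 0.4 -0.3  0.7] gap 0.0004735937204978439
scene [(0.45, [198.7, 261.6], (np.float64(27.5), np.float64(2.169034691586369)))]
wrist [(0.67, [214.3, 127.8], (np.float64(26.0), np.float64(8.137833600930188)))]
```

Theta is about 27°, and the finger is at y=7. About 30 mm more is needed, so I advance 26 and re-measure.

>>> apply_moves:
  deltas:
    - [[0,0.006,0],0,0]
    - [[0,0.006,0],0,0]
    - [[0,0.005,0],0,0]
    - [[0,0.005,0],0,0]
    - [[0,0.004,0],0,0]
    - [[0,0,0],0,0]
    - [[0,-0.005,0],0,0]
    - [[0,0,0],0,0]

```text
time_s: 10.8
eef_pos: [0.5519, 0.0521, 0.2387]
ee_rot: [3.141, -0.0, 0.239]
contact_force: [0.4, -1.4, 0.1]
finger_gap: 0.0003
gripper_force: 0.0
```

```bash
python3 - <<'E'
from h import *
tm(); m=np.load("m.npy"); o=[]
for c in("scene","wrist"):
    im=snap(c,"s5"+c)
    print(c,[(d["score"],d["location"],theta(np.array(d["location"])[::-1],c)) for d in spotter.spot_point("red_cap",c)])
    u=proj(world((.022,0,.313),m),c)[0]; print("target",u)
    x,y=np.clip(u.astype(int),[60,60],[500,360]); k=im[y-60:y+60,x-60:x+60,::-1] if c=="scene" else im[:,:,::-1]
    o.append(cv2.resize(k,(400,400) if c=="scene" else (400,300)) )
o[0]=o[0][50:350]
cv2.imwrite("pics/c5.png",np.hstack(o))
E
```

```text
t 10.8 tip [-30.8 -11.9 224.7] rot [ 3.141 -0.     0.239] F [ 0.4 -1.4  0.1] gap 0.0002854220643999794
scene []
target [277.07608601 182.25929857]
wrist [(0.88, [227.5, 196.0], (np.float64(6.000000000000001), np.float64(9.975370872734967)))]
target [244.10806031 218.26800864]
```

View pics/c5.png

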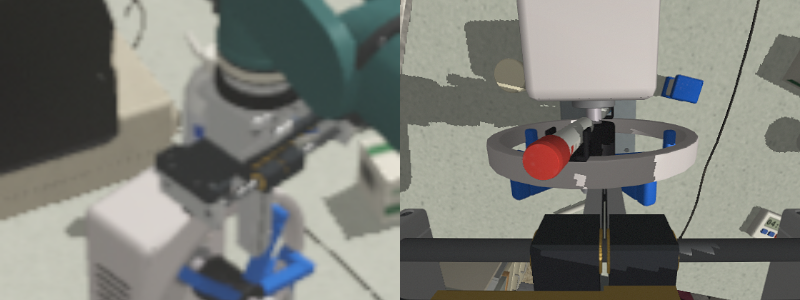

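Wrist view: the red cap is at (196,227), still left of the vertical target at column 244, i.e. about 5–6° short. I push to y≈-23, then back off and lift clear to check.

>>> apply_moves:
  deltas:
    - [[0,0.004,0],0,0]
    - [[0,0.003,0],0,0]
    - [[0,0.002,0],0,0]
    - [[0,0.002,0],0,0]
    - [[0,0,0],0,0]
    - [[0,0,0],0,0]

```text
time_s: 11.5
eef_pos: [0.5545, 0.0412, 0.2384]
ee_rot: [3.141, 0.0, 0.239]
contact_force: [-0.8, 1.1, 0.1]
finger_gap: 0.0006
gripper_force: 0.4
```

```bash
python3 - <<'E'
from h import *
tm(); m=np.load("m.npy")
snap("wrist","s6"); print([(d["score"],d["location"],theta(np.array(d["location"])[::-1],"wrist")) for d in spotter.spot_point("red_cap","wrist")],proj(world((.022,0,.313),m),"wrist")[0])
E
```

```text
t 11.5 tip [-30.9 -23.2 224.4] rot [3.141 0.    0.239] F [-0.8  1.1  0.1] gap 0.0005836897550217689
[(0.64, [226.7, 186.9], (np.float64(2.5), np.float64(8.493243925150106)))] [206.61408989 218.35792164]
```

About 2° short by this reading. I'll back off, lift, and take a centred view from above to pin the vertical against the post and rim.

>>> apply_moves:
  deltas:
    - [[0,-0.008,0],0,0]
    - [[0,0,-0.035],0,0]
    - [[0,0,-0.035],0,0]
    - [[0,0,-0.035],0,0]
    - [[0,-0.015,-0.035],0,0]
    - [[0,0,0],0,0]
    - [[0,0,0],0,0]

```text
time_s: 12.18
eef_pos: [0.5495, 0.0645, 0.3819]
ee_rot: [3.14, -0.007, 0.241]
contact_force: [-0.4, 0.4, -1.1]
finger_gap: 0.0005
gripper_force: 0.0
```

```bash
python3 - <<'E'
from h import *
tm(); m=np.load("m.npy"); im=snap("wrist","s7"); C("wrist")
for n in("post_top","axle","rim","red_cap","red_tube","mixer"):
    print(n,[(round(d["score"],2),np.round(d["location"],1)[::-1]) for d in spotter.spot_point(n,"wrist")])
for n in("rim","red_tube","red_cap","mixer"):
    r=spotter.masks_of(n,"wrist"); print("mask",n,[(round(d["score"],2),d["bbox"],int(d["region"].sum())) for d in r[:2]])
print(proj(world([(-.0525,0,.187),(-.026,0,.17),(0,0,.17),(.022,0,.313),(.022,0,.215),(0,0,0),(0,.102,.17),(0,-.102,.17),(.042,.055,.217),(.042,-.055,.217)],m),"wrist").round(1))
cv2.imwrite("pics/s7c.png",im[:,:,::-1])
E
```

```text
t 12.1833 tip [-30.2   0.6 367.9] rot [ 3.14  -0.007  0.241] F [-0.4  0.4 -1.1] gap 0.00047113929443290983
post_top [(0.93, array([286.9, 213.7])), (0.15, array([506.5, 178.3]))]
axle [(0.71, array([286.6, 191.6]))]
rim [(0.66, array([288.8, 170. ])), (0.31, array([289.3, 215.3]))]
red_cap [(0.55, array([278.4, 163.9])), (0.28, array([506.6, 177. ]))]
red_tube [(0.93, array([285.9, 153.4]))]
mixer [(0.64, array([286.5, 154.7]))]
mask rim [(0.66, [201.7, 151.9, 375.7, 201.9], 5615)]
mask red_tube [(0.9, [267.0, 148.1, 293.3, 176.6], 600)]
mask red_cap [(0.87, [265.0, 149.8, 293.7, 180.8], 582)]
mask mixer [(0.7, [264.3, 147.7, 291.7, 177.3], 553), (0.59, [198.6, 46.6, 375.6, 219.2], 19741)]
[[285.5 212.9]
 [285.5 187.9]
 [285.5 166.2]
 [285.4 162.1]
 [285.4 150.6]
 [285.5 152.9]
 [199.2 166.3]
 [371.7 166.2]
 [230.6 130.6]
 [340.2 130.6]]
```

View pics/s7c.png

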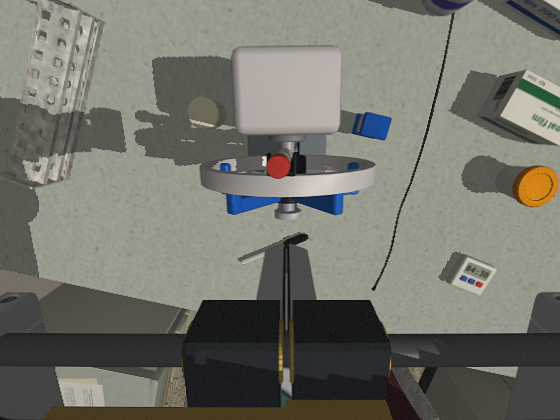

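The red cap is at (278.6,164), while post, rim and axle centre are at about 287.5. That's 9 px, so about 2.8° short; the bystanders are undisturbed. One more push, about 3 mm beyond the last stop.

>>> apply_moves:
  deltas:
    - [[0,0.0126,0.03],0,0]
    - [[0,0,0.035],0,0]
    - [[0,0,0.035],0,0]
    - [[0,0,0.03],0,0]
    - [[0,0,0.0135],0,0]
    - [[0,0,0],0,0]
    - [[0,0,0],0,0]
    - [[0,0.004,0],0,0]
    - [[0,0.003,0],0,0]
    - [[0,0.002,0],0,0]
    - [[0,0.002,0],0,0]
    - [[0,0,0],0,0]
    - [[0,0,0],0,0]

```text
time_s: 13.82
eef_pos: [0.5552, 0.0408, 0.2361]
ee_rot: [3.141, -0.002, 0.24]
contact_force: [-0.2, 0.9, 2.3]
finger_gap: 0.0007
gripper_force: 1.0
```

```bash
python3 -c "
from h import *
tm()"
```

```text
t 13.8167 tip [-30.3 -23.7 222.1] rot [ 3.141e+00 -2.000e-03  2.400e-01] F [-0.2  0.9  2.3] gap 0.0006660302494458919
```

>>> apply_moves:
  deltas:
    - [[0,0.0012,0],0,0]
    - [[0,0,0],0,0]
    - [[0,0,0],0,0]
    - [[0,-0.008,0],0,0]
    - [[0,0,-0.035],0,0]
    - [[0,0,-0.035],0,0]
    - [[0,0,-0.035],0,0]
    - [[0,-0.016,-0.04],0,0]
    - [[0,0,0],0,0]
    - [[0,0,0],0,0]

```text
time_s: 14.65
eef_pos: [0.5496, 0.0632, 0.3817]
ee_rot: [3.14, -0.005, 0.241]
contact_force: [0.2, -1.3, -0.3]
finger_gap: 0.0003
gripper_force: 0.0
```

```bash
cat > chk.py <<'E'
from h import *
tm(); im=optics.camera("wrist"); m=np.load("m.npy")
for n in("post_top","axle","red_cap"):
    print(n,[(round(d["score"],2),np.round(d["location"],1)[::-1]) for d in spotter.spot_point(n,"wrist")[:1]])
for n in("rim","red_cap"):
    print("mask",n,[(round(d["score"],2),d["bbox"]) for d in spotter.masks_of(n,"wrist")[:1]])
h=cv2.cvtColor(im,cv2.COLOR_RGB2HSV); r=((h[:,:,0]<8)|(h[:,:,0]>172))&(h[:,:,1]>150)&(h[:,:,2]>80); r[:120]=0; r[220:]=0
b=(abs(h[:,:,0].astype(int)-110)<12)&(h[:,:,1]>130)&(h[:,:,2]>60); b[:150]=0;b[225:]=0;b[:,:205]=0;b[:,370:]=0
ys,xs=np.nonzero(r); print("red x",xs.min(),xs.max(),xs.mean()); ys,xs=np.nonzero(b); print("blue",xs.min(),xs.max(),np.sort(xs)[[20,-20]])
print(proj(world([(-.0525,0,.187),(0,0,.17),(.022,0,.313),(.022,.01,.313)],m),"wrist").round(1)[:,0])
E
python3 chk.py
```

```text
t 14.65 tip [-30.5  -0.7 367.7] rot [ 3.14  -0.005  0.241] F [ 0.2 -1.3 -0.3] gap 0.00025613891489671296
post_top [(0.7, array([286.7, 190.7]))]
axle [(0.98, array([287.5, 189.8]))]
red_cap [(0.8, array([284.4, 166.1]))]
mask rim [(0.68, [198.3, 140.8, 372.8, 195.7])]
mask red_cap [(0.88, [273.8, 148.9, 294.7, 177.8])]
red x 273 296 284.2154195011338
blue 218 355 [220 353]
[284.3 284.2 283.  269.1]
```

The red cap is now at column 284.2 against an expected 285–286, which is within about 1° of vertical. The arm is clear, so I hand in.

```bash
python3 -c "
from h import *
print(job.finish_job())"
```

```text
the job is handed in; nothing more can be done
None
```

I turned the wheel by its blue spokes until the red-capped tube points straight up, within about 1° by the last wrist-camera check, then lifted the gripper clear and handed the job in at about 15 s; I saw no contact with the tubes, rim or other items.

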